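Wring two lapped steel blocks together on the surface plate

ROBOT

A 6-joint arm with a two-finger parallel gripper is mounted at the origin on the work surface. World frame = base frame: x ahead of the robot, y to its left, z up, the work surface at z = 0. Lengths are in m, angles in rad, forces in N, time in s.
With the tool pointing down it reaches from about 0.2 to 0.875 m from the base axis. Payload 3.4 kg.
Tool frame: the origin (TCP) lies midway between the tips of the shut fingers; the grasp point (between the pads) lies 19 mm behind it (r.grip_point_offset is the distance from the TCP to the grasp point, in m); z points along the fingers, x is the direction in which the jaws open and shut, and the axes are right-handed (so a half turn about z gives the same grasp; the last joint's range is limited). The gripper opens to 94 mm and grips with 3 to 60 N. Pads are 16 mm wide; open, the fingers measure 119 mm over their backs; the gripper's body (75 mm by 177 mm) begins 78 mm behind the grasp point.
Start: joints at [1.014, 0.276, 1.505, -0, 1.361, -0.121], TCP at [0.243, 0.521, 0.181] pointing down, gripper open.
Joint ranges: [-2.89, 2.89], [-0.75, 2.08], [0.22, 2.7], [-1.18, 4.32], [0.11, 2.71], [-2.7, 2.7]. Speed limits (rad/s): [2.57, 2.57, 3.14, 3.14, 3.14, 3.14].

INTERFACE

Orientations are given as a 3x3 rotation matrix whose columns are the frame's x, y, z axes.
In Python, from rig import r gives the robot as it stands. The module is installed in compiled form; this text tells all that it offers.
- The arm moves only by the shell command python3 -m jog 'ROWS' [FORCE]. ROWS is JSON, a list of rows, each a list of 3 entries, a list of its own where there are three numbers: the shift along the tool's x, y, z in cm, then the turn, a rotation vector about the tool's x, y, z in degrees, then the closure, from -1 (fully open) to 1 (shut). A call has 1 to 12 rows; each row shifts and turns the commanded pose from where the row before left it, along the tool's axes as they then stand; what a row does not reach is not made up. A row lasts 1/12 s, in which the tool goes at most 41.7 mm and 7.16 degrees, less where a joint would pass 70% of its speed; a pose out of reach is approached as far as the arm can. A call with a gripper value outside its range is refused whole. The fingers move at their own pace and stop on an object; FORCE is the grip in N (left out, the last holds). Time passes only in rows, so rows that do not move let the fingers close. It gives the time, the measured TCP pose, the force and the opening at its end, in the units of the state.
- r.get_obs(): the state, without advancing time (a new reading comes with each control period).
- r.capture(name): name is "side" or "top" or "wrist"; returns a dict with "color" (400x640x3 uint8, red, green, blue), "depth" (400x640 float32, m along the optical axis (not along the pixel's ray), 0 where there is no reading), "intrinsics" (3x3 intrinsics, pixels), "world_to_cam" (4x4, takes a point from world to camera coordinates). Camera axes: x right, y down, z forward; pixel columns grow to the right and rows downward; lengths in m; the calibration is good to about 2 mm. A picture is of the moment at which its call begins.
- r.close_job(): hands the job in, once; it reports no verdict.
The state is a dict: "clock": time; "qpos": joint angles; "qd": joint speeds; "effort": joint torques, N m; "tool_pos": TCP position; "eef_rot": TCP orientation; "contact_force": force on the tool from outside, world axes, zero at the start; "wrist_torque": the same for the moment, N m; "gripper_width": finger opening in m.
Only numpy, scipy, OpenCV 4.12 (cv2) and the standard library are available. Lean on these libraries where they do the work, as an engineer would, in place of code of your own. Each camera call takes 0.05 s, during which the arm holds its last target. There are 200 camera calls.

TASK

From the wooden stand take the steel block that is as long as the one lying on the granite plate, and lay it flat on the blue cutting mat so that you can let go and take it again by its two narrow long sides. Then wring it onto the plate's block: set it level on that block with only their ends overlapping, keep it lightly pressed down and slide it lengthways until the two lie exactly over each other, edges flush all round, and let go. Never lower it onto the other from straight above or bang them together, and do not move anything else.

Things in the scene. Friction and masses are not known exactly. Their poses are not given: they have to be found in the camera images.
- block_100_mid (a point): Centre of the block to wring: plain steel, 100 mm long (its x) x 18 mm thick (y) x 40 mm wide (z), about 0.57 kg. Starts on a narrow long side (40 mm tall, z up) in one of the stand's three grooves. Laid flat, its y is vertical, either way up. The 100 x 40 mm faces are the ones to join. Standing free on its narrow side it tips over if pushed sideways near the top
- base_mid (a point): Centre of the base block, 100 mm (its x) x 40 mm (y) x 18 mm (z, up), 0.57 kg, lying flat and loose on the granite plate, top face 58 mm above the table. With the other block wrung home, that one's centre is 18 mm above this point. Friction on the granite holds it while the upper block slides over it under light pressure
- stand: Fixed hardwood stand, 140 mm (its x) x 156 mm (its y) x 20 mm high, origin at the centre of its underside, z up. Three grooves run along its x at y = -48, 0 and +48 mm, 21 mm wide, floor 8 mm above the table: a block standing in one reaches from 8 to 48 mm above the table. Three blocks stand in them in any order, 30 mm free between neighbours
- block_75_mid (a point): Centre of another steel block in the stand, 75 mm long x 40 x 18 mm, axes as for the 100 mm block; to be left alone
- block_125_mid (a point): Centre of another steel block in the stand, 125 mm long x 40 x 18 mm, axes as for the 100 mm block; to be left alone
- plate: Fixed dark granite surface plate, 200 mm (its x) x 150 mm (its y), flat top 40 mm above the table; origin at the centre of its underside, z up. The base block lies along its x on one half, the angle plate stands on the other half
- angle_plate: Small loose dark cast-iron angle plate (L shape) standing on the granite plate about 12 to 17 mm beyond one end of the base block: 40 mm (its x) x 50 mm (its y) x 45 mm high, the upright wall along its -x edge; origin at the centre of its underside. It bars that end of the base block
- mat: Fixed blue cutting mat with a grid, 300 mm (its x) x 450 mm (its y), 3 mm thick, flat on the table; origin at the centre of its underside. The wooden stand and the granite plate stand on its left and right ends (either way round)
- wagon: Loose model goods wagon on the mat, 140 mm long (its x, over buffers) x 34 mm x 40 mm high; origin at the centre of its underside
- glue: Loose upright white glue bottle on the mat, 34 mm diameter, 80 mm high; origin at the centre of its underside
- file: Loose flat file with wooden handle lying on the mat, 170 mm long (its x) x 16 mm x 14 mm high; origin at mid-length, underside
- caliper: Loose steel vernier caliper lying on the cloth beyond the mat, 235 mm long (its y), jaws to its -x, 86 mm over all in x (from -57 to +29 mm), 14 mm high; origin near mid-length, underside
- mug: Loose white mug on the cloth, 84 mm diameter, 95 mm high, handle to its +y; origin at the centre of its underside
There are look-alikes about, which are no part of the job. What is shaped like the part that bears base_mid but red is not meant. Of the things that look like the plate, take the one that is farthest from the robot's base at the start.

How it is judged:
On the way, in this order (a step that is already met when the one before it is completed fails the run):
1. the 100 mm block lies flat on the cutting mat, let go ((angle between block_100_mid's own y axis and vertical below 0.06 rad or angle between block_100_mid's own y axis and vertical above 3.0816 rad) and z of block_100_mid in the frame of mat between 0.009 and 0.015 m and x of block_100_mid in the frame of mat between -0.15 and 0.15 m and y of block_100_mid in the frame of mat between -0.225 and 0.225 m and contact force between the fingers and block_100 below 0.05 N and linear speed of block_100 below 0.02 m/s), for 0.2 s.
2. the block rests level on the base block with only their ends overlapping (centres 30 to 95 mm apart lengthways, sides within 12 mm) ((x of block_100_mid in the frame of base_mid between 0.03 and 0.095 m or x of block_100_mid in the frame of base_mid between -0.095 and -0.03 m) and contact force between block_100 and base_block above 0.5 N and (angle between block_100_mid's own y axis and vertical below 0.06 rad or angle between block_100_mid's own y axis and vertical above 3.0816 rad) and y of block_100_mid in the frame of base_mid between -0.012 and 0.012 m and z of block_100_mid in the frame of base_mid between 0.0145 and 0.0215 m), for 0.1 s.
3. sliding home, face on face: the block touches the base block all the while with the centres 6 to 28 mm apart lengthways ((x of block_100_mid in the frame of base_mid between 0.006 and 0.028 m or x of block_100_mid in the frame of base_mid between -0.028 and -0.006 m) and contact force between block_100 and base_block above 0.5 N and (angle between block_100_mid's own y axis and vertical below 0.06 rad or angle between block_100_mid's own y axis and vertical above 3.0816 rad) and y of block_100_mid in the frame of base_mid between -0.012 and 0.012 m and z of block_100_mid in the frame of base_mid between 0.0155 and 0.0205 m), for 0.03 s.
At the end, for the whole second after the job is handed in: The 100 mm block lies at rest on the base block face to face, centres within 3 mm lengthways and crossways and 18 mm apart in height (16.5 to 19.5), long axes within 0.04 rad; the base block lies flat on the granite within 20 mm of where it started; the robot has let go (x of block_100_mid in the frame of base_mid between -0.003 and 0.003 m and y of block_100_mid in the frame of base_mid between -0.003 and 0.003 m and z of block_100_mid in the frame of base_mid between 0.0165 and 0.0195 m and angle between the x axis of block_100_mid and the x axis of base_mid, either way round below 0.04 rad and (angle between block_100_mid's own y axis and vertical below 0.06 rad or angle between block_100_mid's own y axis and vertical above 3.0816 rad) and linear speed of each of block_100, base_block below 0.01 m/s and distance of base_mid from where it was at the start of the episode below 0.02 m and z of base_mid in the frame of plate between 0.0475 and 0.0505 m and angle between base_mid's own z axis and vertical below 0.03 rad); the robot touches nothing.
It fails at once if the block hung 4 to 30 mm over its final place (within 15 mm lengthways, 20 mm crossways) instead of being slid on (x of block_100_mid in the frame of base_mid between -0.015 and 0.015 m and y of block_100_mid in the frame of base_mid between -0.02 and 0.02 m and z of block_100_mid in the frame of base_mid between 0.022 and 0.048 m).
It fails at once if the two blocks were banged or pressed together with more than 60 N (contact force between block_100 and base_block above 60 N).
It fails at once if something else was moved by over 15 mm (the angle plate by over 12 mm) (distance of any of block_75_mid, block_125_mid, wagon, glue, file, caliper, mug from where it was at the start of the episode above 0.015 m or distance of angle_plate from where it was at the start of the episode above 0.012 m).
It also fails if it takes over 72 s, if anything falls off the work surface, if the arm or the gripper's body presses on something with over 40 N, if the wrist force passes 120 N, or if a joint passes its speed limit or range.

## Working session

There is one attempt and no reset: what is moved stays moved. The work goes in short steps, Python scripts to look and compute and a shell command to move; the robot and the scene stay as the last step left them, time stands still between calls to the robot, and variables do not carry over. Pictures are saved under pics/ and viewed, about 8 in all and at most 12, crops included, and the job is handed in when it is done.

```bash
mkdir -p pics; cat > h.py <<'E'
import numpy as np, cv2
from rig import r
def snap(n,f):
    c=r.capture(n); np.savez(f'pics/{f}.npz',**c); cv2.imwrite(f'pics/{f}.png',c['color'][:,:,::-1]); return c
def load(f): return dict(np.load(f'pics/{f}.npz'))
def cloud(c):
    d=c['depth']; v,u=np.mgrid[:400,:640]; K=c['intrinsics']
    p=np.stack([(u-K[0,2])/K[0,0]*d,(v-K[1,2])/K[1,1]*d,d],-1)
    T=c['world_to_cam']; w=(p-T[:3,3])@T[:3,:3]; w[d==0]=np.nan; return w
E
python3 - <<'E'
from h import *
o=r.get_obs(); print(o)
for n in ('top','side'):
    c=snap(n,n+'0'); print(n,c['intrinsics'].tolist(),np.linalg.inv(c['world_to_cam']).round(3).tolist())
E
```

```text
{'clock': 0.0, 'qpos': array([ 1.01401146e+00,  2.76570792e-01,  1.50609707e+00, -2.78039651e-05,
        1.36071764e+00, -1.20991470e-01]), 'qd': array([-3.55548086e-04, -8.40011968e-05, -1.02240783e-04,  1.60353101e-03,
        2.01381168e-03, -3.33107490e-06]), 'effort': array([ 2.49877281e-03, -4.04579115e+01, -2.37233537e+01,  7.04368693e-02,
        3.43021145e-02, -1.52563257e-04]), 'tool_pos': array([0.24241037, 0.52073075, 0.17983297]), 'eef_rot': array([[ 4.22123678e-01,  9.06537780e-01, -9.24363919e-04],
       [ 9.06536497e-01, -4.22124648e-01, -1.53642703e-03],
       [-1.78302594e-03, -1.89407399e-04, -9.99998392e-01]]), 'contact_force': array([-0.20234518, -0.56870294, -0.21157052]), 'wrist_torque': array([-0.00498899,  0.02912961,  0.01778531]), 'gripper_width': 0.09379398492417165}
top [[398.5118708158119, 0.0, 315.156534052108], [0.0, 398.5118708158119, 200.20938769249142], [0.0, 0.0, 1.0]] [[0.016, -0.99, 0.138, 0.351], [-1.0, -0.019, -0.021, 0.02], [0.023, -0.138, -0.99, 1.084], [0.0, 0.0, 0.0, 1.0]]
side [[512.5632341256031, 0.0, 307.51888697382714], [0.0, 512.5632341256031, 197.1949612157326], [0.0, 0.0, 1.0]] [[-0.927, 0.224, -0.299, 0.927], [0.374, 0.543, -0.752, 1.131], [-0.006, -0.809, -0.587, 0.938], [0.0, 0.0, 0.0, 1.0]]
```

View pics/top0.png

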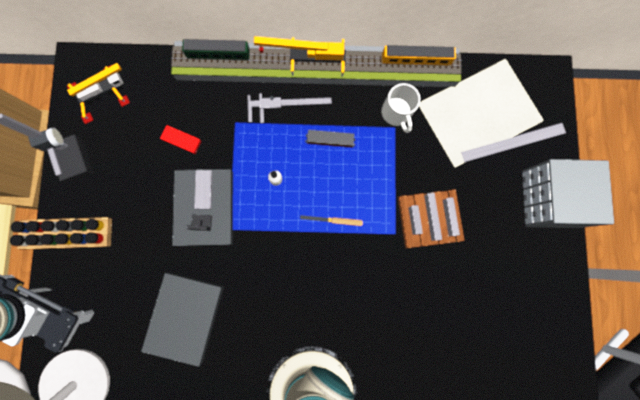

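The top view shows the far plate at (203,207) with the grey base block at (203,188) and the angle plate at (200,222). The look-alike plate at (182,320) is nearer the robot and the red block is at (180,138). The stand is at (432,218), with blocks at u≈417, 434 and 453. I'll enlarge both areas.

```bash
python3 - <<'E'
from h import *
c=load('top0'); im=c['color'][:,:,::-1]
a=cv2.resize(im[180:255,390:475],None,fx=7,fy=7,interpolation=cv2.INTER_CUBIC)[:, :400*2]
b=cv2.resize(im[160:250,165:240],None,fx=7,fy=7,interpolation=cv2.INTER_CUBIC)
h=max(a.shape[0],b.shape[0]); o=np.zeros((h,a.shape[1]+b.shape[1],3),np.uint8); o[:a.shape[0],:a.shape[1]]=a;o[:b.shape[0],a.shape[1]:]=b
o=cv2.resize(o,(784,int(h*784/o.shape[1])));cv2.imwrite('pics/crop1.png',o)
w=cloud(c)
def rect(lo,hi,zl,zh,name):
    x0,x1,y0,y1=lo
    m=(w[...,0]>x0)&(w[...,0]<x1)&(w[...,1]>y0)&(w[...,1]<y1)&(w[...,2]>zl)&(w[...,2]<zh)
    n,l,s,_=cv2.connectedComponentsWithStats(m.astype(np.uint8),connectivity=4)
    for i in range(1,n):
        if s[i,4]<25: continue
        q=w[l==i]; R=cv2.minAreaRect((q[:,:2]*1000).astype(np.float32)); print(name,s[i].tolist(),np.round(R[0],1),np.round(R[1],1),round(R[2],1),'z',np.round(np.nanmedian(q[:,2]),4))
print(w[218,434],w[188,203],w[207,182],w[180,300])
rect((0.1,.6,-.5,-.15),0,.036,.065,'blk')
rect((0.1,.6,.1,.5),0,.05,.07,'base')
rect((0.1,.6,.1,.5),0,.07,.1,'angle')
rect((0.25,.6,.1,.5),0,.034,.046,'plate')
rect((0.1,.6,-.5,-.15),0,.014,.028,'stand')
rect((0.1,.7,-.22,.23),0,.008,.12,'onmat')
E
```

```text
[ 0.45483564 -0.31462479  0.04975965] [0.52073041 0.28920803 0.06003351] [0.47268199 0.34680339 0.03859112] [0.55766524 0.03970197 0.00412834]
blk [427, 193, 15, 48, 387] [ 459.6 -316.9] [124.2  19.9] 8.0 z 0.048
blk [445, 198, 15, 38, 317] [ 460.2 -365.3] [99.9 20.4] 8.0 z 0.0481
blk [411, 206, 12, 29, 226] [ 449.9 -269.8] [74.2 19.2] 7.9 z 0.048
base [195, 171, 17, 38, 611] [517.9 289.6] [98.4 40.9] 1.1 z 0.0576
base [269, 173, 8, 10, 38] [551.5 112.7] [27.3 13.8] 48.4 z 0.0571
base [198, 218, 6, 8, 30] [434.  291.8] [ 7.1 20.1] 84.9 z 0.0644
angle [271, 171, 6, 8, 36] [556.7 106.4] [12.7 15.8] 89.6 z 0.0826
angle [187, 226, 22, 5, 84] [416.9 292.3] [49.4  9. ] 88.2 z 0.0845
plate [173, 169, 59, 77, 3389] [474.5 294.4] [200.3 151.9] 2.2 z 0.0396
plate [159, 273, 63, 22, 865] [260.9 313.3] [151.5  52.4] 77.8 z 0.0395
stand [448, 190, 17, 52, 244] [ 466.5 -384.9] [140.1  20.9] 8.3 z 0.0201
stand [435, 192, 16, 52, 428] [ 460.5 -346. ] [139.2  29.5] 3.7 z 0.0203
stand [414, 194, 19, 52, 518] [ 453.4 -295.1] [139.3  30.8] 8.6 z 0.0203
stand [399, 196, 16, 52, 434] [ 447.4 -250.9] [139.4  23. ] 7.7 z 0.0199
onmat [305, 130, 51, 19, 694] [669. -41.] [137.   35.6] 85.6 z 0.0424
onmat [225, 169, 8, 76, 434] [477.8 223.5] [199.3  14.1] 0.5 z 0.0385
onmat [269, 171, 13, 15, 159] [555.4 105. ] [31.1 31.3] 0.8 z 0.0565
onmat [300, 215, 63, 11, 306] [448.3 -46.4] [167.9  16.3] 85.6 z 0.0142
onmat [307, 352, 18, 3, 42] [103.1 -10.2] [ 6.2 44. ] 0.0 z 0.0101
```

View pics/crop1.png

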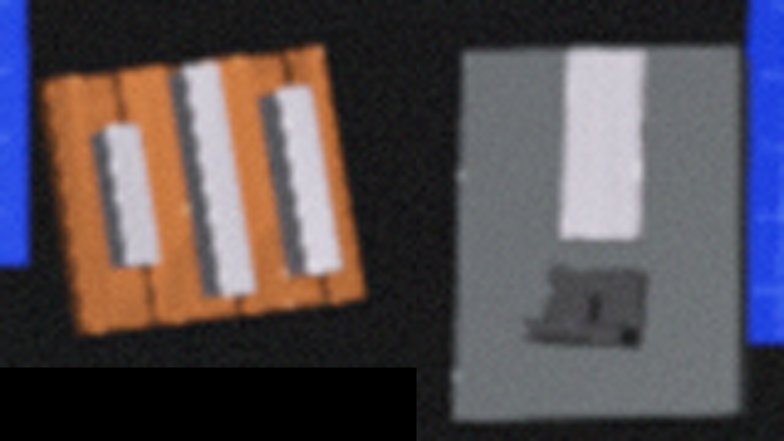

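View pics/side0.png

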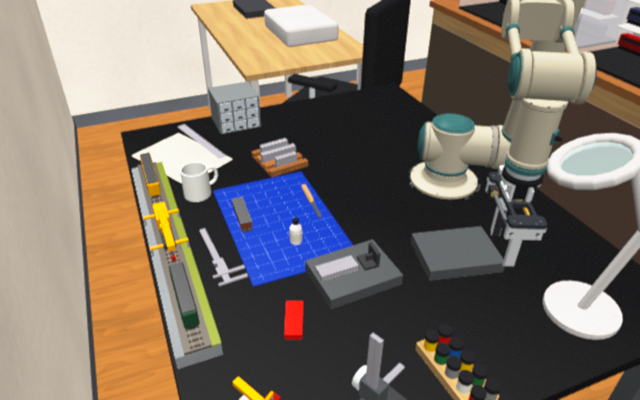

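The side view agrees: the base block lies on the plate at (335,267) with the angle plate beyond it, and the other plate and the red block are decoys. The blocks measure 74, 124 and 99.9 mm, so the right-hand one at (0.460,-0.365), yaw 8°, is mine. The near plate at (182,320) is the decoy and the far one bears the grey base block. I'll turn the tool first.

```bash
cat >> h.py <<'E'
from scipy.spatial.transform import Rotation as Ro
def to(p,R=None,yaw=None):
    "tool-axis shift (cm) and turn (deg) to target; yaw: tool down with x axis at yaw deg"
    o=r.get_obs(); E=o['eef_rot']
    if yaw is not None:
        a=np.radians(yaw); R=np.array([[np.cos(a),np.sin(a),0],[np.sin(a),-np.cos(a),0],[0,0,-1]])
    print('t',round(o['clock'],2),'pos',o['tool_pos'].round(4),'w',round(o['gripper_width'],4),'F',o['contact_force'].round(1),'q',o['qpos'].round(2))
    print(' shift cm',(E.T@(np.array(p)-o['tool_pos'])*100).round(2),'turn',Ro.from_matrix(E.T@R).as_rotvec(degrees=True).round(2) if R is not None else '')
E
python3 -m jog '[[[0,0,0],[0,0,7],0.2],[[0,0,0],[0,0,7],0.2],[[0,0,0],[0,0,7],0.2],[[0,0,0],[0,0,7],0.2],[[0,0,0],[0,0,7],0.2],[[0,0,0],[0,0,7],0.2],[[0,0,0],[0,0,7],0.2],[[0,0,0],[0,0,7],0.2],[[0,0,0],[0,0,7],0.2],[[0,0,0],[0,0,7],0.2],[[0,0,0],[0,0,7],0.2],[[0,0,0],[0,0,7],0.2]]'
python3 -m jog '[[[0,0,0],[0,0,7],0.2],[[0,0,0],[0,0,7],0.2],[[0,0,0],[0,0,7],0.2],[[0,0,0],[0,0,7],0.2],[[0,0,0],[0,0,7],0.2],[[0,0,0],[0,0,7],0.2],[[0,0,0],[0,0,7],0.2],[[0,0,0],[0,0,7],0.2],[[0,0,0],[0,0,7],0.2]]'
python3 -c "
from h import *
to([.460,-.365,.15],yaw=-82)"
```

```text
clock: 1.1
tool_pos: [0.2425, 0.521, 0.1802]
eef_rot: [[0.944, -0.331, -0.001], [-0.331, -0.944, -0.001], [-0.0, 0.001, -1.0]]
contact_force: [0.1, 0.0, 0.7]
gripper_width: 0.0375
clock: 1.85
tool_pos: [0.2425, 0.5209, 0.1802]
eef_rot: [[0.134, -0.991, -0.001], [-0.991, -0.134, -0.001], [0.001, 0.001, -1.0]]
contact_force: [0.2, 1.0, 0.1]
gripper_width: 0.0376
t 1.85 pos [0.2425 0.5209 0.1802] w 0.0376 F [0.2 1.  0.1] q [1.01 0.28 1.51 0.   1.36 2.45]
 shift cm [90.7  -9.71  3.08] turn [ 0.04 -0.05 -0.32]
```

```bash
python3 -m jog '[[[2,-0.2,0],[0,0,0],0.2],[[3,-0.3,0],[0,0,0],0.2],[[4,-0.4,0],[0,0,0],0.2],[[4,-0.4,0],[0,0,0],0.2],[[4,-0.4,0],[0,0,0],0.2],[[4,-0.4,0],[0,0,0],0.2],[[4,-0.4,0],[0,0,0],0.2],[[4,-0.4,0],[0,0,0],0.2],[[4,-0.4,0],[0,0,0],0.2],[[4,-0.4,0],[0,0,0],0.2],[[4,-0.4,0],[0,0,0],0.2],[[4,-0.4,0],[0,0,0],0.2]]'
python3 -m jog '[[[4,-0.4,0],[0,0,0],0.2],[[4,-0.4,0],[0,0,0],0.2],[[4,-0.4,0],[0,0,0],0.2],[[4,-0.4,0],[0,0,0],0.2],[[4,-0.4,0],[0,0,0],0.2],[[4,-0.4,0],[0,0,0],0.2],[[4,-0.4,0],[0,0,0],0.2],[[4,-0.4,0],[0,0,0],0.2],[[4,-0.4,0],[0,0,0],0.2],[[3,-0.3,0],[0,0,0],0.2],[[2,-0.2,0],[0,0,0],0.2],[[0,0,0],[0,0,0],0.2]]'
python3 -c "
from h import *
to([.460,-.365,.15],yaw=-82); c=snap('wrist','w0'); cv2.imwrite('pics/w0.png',c['color'][:,:,::-1])"
```

```text
clock: 2.85
tool_pos: [0.3498, 0.0802, 0.1806]
eef_rot: [[0.14, -0.99, 0.0], [-0.99, -0.14, 0.0], [-0.0, -0.0, -1.0]]
contact_force: [0.9, -0.6, -1.2]
gripper_width: 0.0378
clock: 3.85
tool_pos: [0.4488, -0.3227, 0.1795]
eef_rot: [[0.136, -0.991, -0.0], [-0.991, -0.136, -0.001], [0.001, 0.0, -1.0]]
contact_force: [0.9, -0.2, 0.8]
gripper_width: 0.038
t 3.85 pos [ 0.4488 -0.3227  0.1795] w 0.038 F [ 0.9 -0.2  0.8] q [-0.75  0.24  1.55 -0.    1.34  0.69]
 shift cm [ 4.34 -0.54  2.95] turn [ 0.02 -0.08 -0.16]
```

View pics/w0.png

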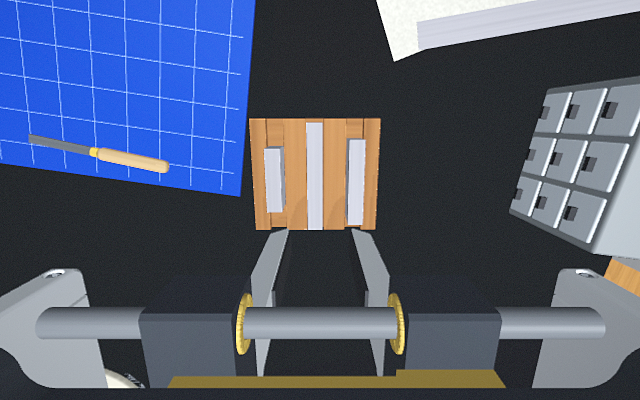

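The wrist view shows the stand at (315,175), with the 75, 125 and 100 mm blocks at u=274, 314 and 356. I'll check positions with the wrist depth, which is closer and so more exact.

```bash
cat >> h.py <<'E'
def rects(c,box,zl,zh,mn=40):
    w=cloud(c); x0,x1,y0,y1=box
    m=(w[...,0]>x0)&(w[...,0]<x1)&(w[...,1]>y0)&(w[...,1]<y1)&(w[...,2]>zl)&(w[...,2]<zh)
    n,l,s,_=cv2.connectedComponentsWithStats(m.astype(np.uint8),connectivity=4)
    for i in range(1,n):
        if s[i,4]<mn: continue
        q=w[l==i]; R=cv2.minAreaRect((q[:,:2]*1000).astype(np.float32)); print(s[i].tolist(),np.round(R[0],1),np.round(R[1],1),round(R[2],1),'z',np.round(np.median(q[:,2]),4))
E
python3 -c "
from h import *
rects(load('w0'),(.3,.6,-.5,-.2),.042,.055)
rects(load('w0'),(.3,.6,-.5,-.2),.012,.027)
to([.460,-.365,.1],yaw=-82)"
```

```text
[306, 123, 16, 107, 1628] [ 460.9 -314.3] [124.   16.9] 7.9 z 0.0485
[347, 140, 18, 85, 1357] [ 461.7 -363.2] [99.2 18.3] 8.0 z 0.0485
[264, 148, 19, 65, 1044] [ 451.7 -267.7] [75.2 18.2] 8.0 z 0.0484
[249, 119, 23, 111, 1581] [ 448.6 -247.7] [138.8  19.8] 7.9 z 0.0203
[269, 119, 39, 111, 2517] [ 453.5 -282.8] [138.9  44.7] 8.3 z 0.0204
[323, 119, 38, 111, 2541] [ 462.4 -348.1] [138.9  45.3] 8.0 z 0.0205
[359, 119, 21, 111, 1558] [ 467.2 -382.9] [138.9  19.7] 8.1 z 0.0206
t 3.9 pos [ 0.4479 -0.3198  0.1795] w 0.0375 F [ 0.5  0.6 -0. ] q [-0.75  0.24  1.56  0.    1.35  0.69]
 shift cm [ 4.65 -0.58  7.95] turn [ 0.06  0.08 -0.11]
```

```bash
python3 -m jog '[[[2.2,-0.3,2],[0,0,0],0.2],[[2.2,-0.3,2],[0,0,0],0.2],[[0,0,2],[0,0,0],0.2],[[0,0,1.5],[0,0,0],0.2],[[0,0,0],[0,0,0],0.2],[[0,0,0],[0,0,0],0.2]]'
python3 -c "
from h import *
to([.461,-.3635,.025],yaw=-82)"
```

```text
clock: 4.4
tool_pos: [0.4594, -0.3591, 0.1051]
eef_rot: [[0.141, -0.99, -0.002], [-0.99, -0.141, 0.002], [-0.003, 0.001, -1.0]]
contact_force: [0.5, 0.3, 0.1]
gripper_width: 0.0376
t 4.4 pos [ 0.4594 -0.3591  0.1051] w 0.0376 F [0.5 0.3 0.1] q [-0.78  0.34  1.6   0.    1.2   0.65]
 shift cm [ 0.48 -0.1   8.01] turn [0.08 0.15 0.08]
```

```bash
python3 -m jog '[[[0.4,-0.1,2],[0,0,0],0.2],[[0,0,2],[0,0,0],0.2],[[0,0,0],[0,0,0],0.2],[[0,0,0],[0,0,0],0.2]]'
for i in 1 2 3; do python3 -m jog '[[[0,0,0],[0,0,0],0.2]]' | sed -n 2p; done
python3 -c "
from h import *
c=snap('wrist','w1');rects(c,(.3,.6,-.5,-.2),.042,.055)
to([.461,-.3635,.025],yaw=-82)"
```

```text
clock: 4.73
tool_pos: [0.4617, -0.364, 0.0664]
eef_rot: [[0.14, -0.99, -0.0], [-0.99, -0.14, 0.001], [-0.001, 0.0, -1.0]]
contact_force: [0.6, -0.5, -0.2]
gripper_width: 0.038
tool_pos: [0.4626, -0.3651, 0.0674]
tool_pos: [0.4627, -0.3654, 0.0676]
tool_pos: [0.4625, -0.3654, 0.0672]
[240, 134, 30, 143, 2983] [ 465.6 -314.2] [116.2  18.5] 8.1 z 0.0484
[305, 159, 24, 120, 2698] [ 461.7 -363.1] [100.2  18. ] 7.9 z 0.0485
[179, 170, 36, 92, 2307] [ 451.9 -267.8] [75.3 18.7] 8.1 z 0.0482
t 5.03 pos [ 0.4623 -0.3653  0.0669] w 0.0377 F [ 1.4  0.1 -0.1] q [-0.79  0.38  1.65  0.    1.11  0.64]
 shift cm [-0.2   0.11  4.19] turn [-0.08 -0.1   0.04]
```

View pics/w1.png

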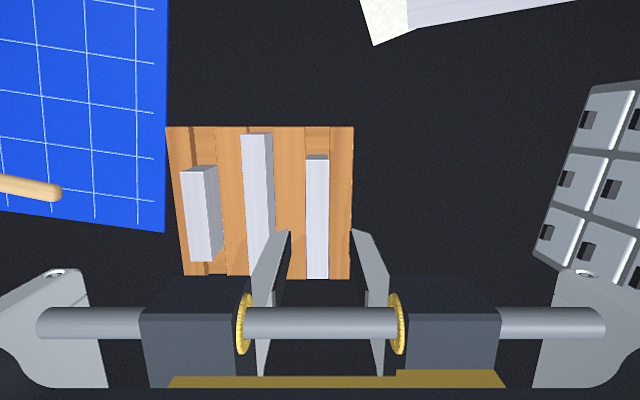

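The 100 mm block (305–329, 159–279) lies straight between the open fingers. I'll go down, grip and lift.

```bash
python3 -m jog '[[[-0.2,0,1.2],[0,0,0],0.2],[[0,0.1,1.5],[0,0,0],0.2],[[0,0,1.5],[0,0,0],0.2],[[0,0,0],[0,0,0],0.2],[[0,0,0],[0,0,0],0.2],[[0,0,0],[0,0,0],1],[[0,0,0],[0,0,0],1],[[0,0,0],[0,0,0],1],[[0,0,0],[0,0,0],1],[[0,0,0],[0,0,0],1],[[0,0,0],[0,0,0],1]]' 45
python3 -c "
from h import *
to([.56,-.05,.1],yaw=-90)"
```

```text
clock: 5.95
tool_pos: [0.4606, -0.3631, 0.024]
eef_rot: [[0.14, -0.99, 0.0], [-0.99, -0.14, -0.0], [0.0, -0.0, -1.0]]
contact_force: [-0.7, -0.6, 0.3]
gripper_width: 0.0017
t 5.95 pos [ 0.4606 -0.3631  0.024 ] w 0.0017 F [-0.7 -0.6  0.3] q [-0.79  0.42  1.71  0.    1.02  0.64]
 shift cm [-29.61 -14.22  -7.61] turn [-0.03 -0.02  8.03]
```

The gripper shut to 1.7 mm, so it holds no block. I need to see why.

```bash
python3 -c "
from h import *
c=snap('wrist','w2');rects(c,(.3,.6,-.5,-.2),.03,.1)
c=snap('side','s2');w=cloud(c)
rects(c,(.3,.6,-.5,-.2),.03,.06)
cv2.imwrite('pics/s2.png',np.hstack([cv2.resize(c['color'][130:180,240:320,::-1],(480,300),interpolation=2),]))
c=load('w2'); cv2.imwrite('pics/w2c.png',np.vstack([c['color'][100:,:,::-1],cv2.resize(cv2.imread('pics/s2.png'),(640,300))]))"
```

```text
[225, 133, 43, 143, 4758] [ 473.3 -313.2] [101.   18.5] 7.9 z 0.0482
[292, 162, 56, 145, 3797] [ 463.1 -361.6] [98.6 26.3] 1.1 z 0.0491
[151, 175, 53, 113, 4341] [ 452.  -267.9] [75.5 19. ] 7.9 z 0.048
[260, 139, 28, 13, 172] [ 461.4 -359.2] [101.8  30. ] 14.0 z 0.0416
[261, 144, 35, 15, 215] [ 463.2 -319.7] [130.2  46. ] 10.4 z 0.0405
[275, 152, 22, 12, 137] [ 454.2 -272. ] [77.3 44.4] 10.2 z 0.0405
```

View pics/w2c.png

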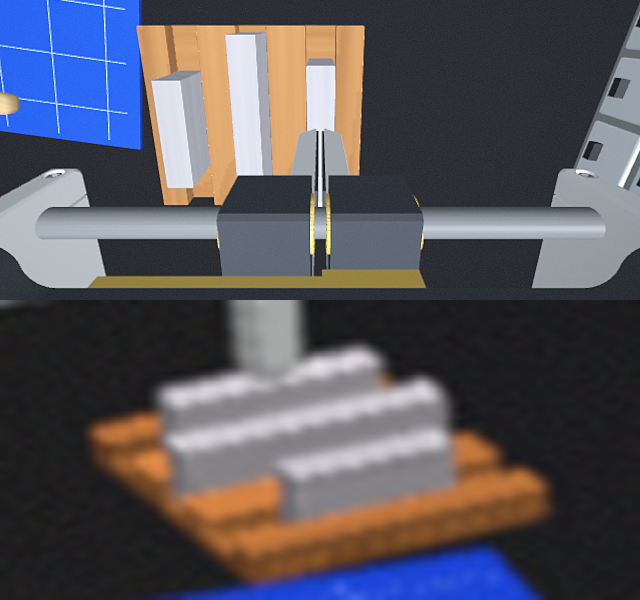

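The fingers look shut with their tips at or above the block top (tips near (310,232) in the full wrist frame). I'll check the fingertip height in the depth.

```bash
python3 -c "
from h import *
for f in ('w1','w2'):
    c=load(f);w=cloud(c)
    for v in (228,232,236,240,250,270):
        for u in ((284,287,290,317,354,357,360) if f=='w1' else (300,306,312,316,320,324,330,338)):
            print(f,u,v,w[v,u].round(3),end=' | ')
        print()
c=load('s2');w=cloud(c)
for v in range(180,196,2):
    pass
m=(abs(w[...,0]-.46)<.04)&(abs(w[...,1]+.363)<.04)&(w[...,2]>.03)&(w[...,2]<.14)
ys,xs=np.where(m)
for z in np.arange(.03,.14,.01):
    k=m&(abs(w[...,2]-z)<.005); q=w[k]; print(round(z,3),k.sum(), q[:,:2].min(0).round(3) if k.any() else '', q[:,:2].max(0).round(3) if k.any() else '')
"
```

```text
w1 284 228 [ 0.442 -0.336  0.019] | w1 287 228 [ 0.443 -0.338  0.019] | w1 290 228 [ 0.444 -0.341  0.021] | w1 317 228 [ 0.457 -0.364  0.047] | w1 354 228 [ 0.444 -0.402  0.   ] | w1 357 228 [ 0.445 -0.405  0.001] | w1 360 228 [ 0.445 -0.408 -0.   ] | 
w1 284 232 [ 0.47  -0.342  0.098] | w1 287 232 [ 0.47  -0.343  0.098] | w1 290 232 [ 0.469 -0.345  0.094] | w1 317 232 [ 0.454 -0.364  0.048] | w1 354 232 [ 0.476 -0.385  0.099] | w1 357 232 [ 0.477 -0.387  0.1  ] | w1 360 232 [ 0.477 -0.388  0.099] | 
w1 284 236 [ 0.47  -0.342  0.105] | w1 287 236 [ 0.469 -0.344  0.102] | w1 290 236 [ 0.467 -0.346  0.095] | w1 317 236 [ 0.451 -0.365  0.049] | w1 354 236 [ 0.476 -0.384  0.106] | w1 357 236 [ 0.476 -0.386  0.105] | w1 360 236 [ 0.477 -0.388  0.105] | 
w1 284 240 [ 0.47  -0.343  0.11 ] | w1 287 240 [ 0.469 -0.345  0.107] | w1 290 240 [ 0.464 -0.346  0.096] | w1 317 240 [ 0.447 -0.365  0.049] | w1 354 240 [ 0.475 -0.384  0.11 ] | w1 357 240 [ 0.476 -0.385  0.111] | w1 360 240 [ 0.476 -0.387  0.112] | 
w1 284 250 [ 0.468 -0.344  0.121] | w1 287 250 [ 0.465 -0.346  0.113] | w1 290 250 [ 0.4
[... 1895 characters left out ...]
] | w2 306 270 [ 0.47  -0.355  0.104] | w2 312 270 [ 0.471 -0.358  0.104] | w2 316 270 [ 0.47  -0.36   0.102] | w2 320 270 [ 0.441 -0.366  0.048] | w2 324 270 [ 0.47  -0.364  0.101] | w2 330 270 [ 0.472 -0.366  0.105] | w2 338 270 [ 0.472 -0.37   0.103] | 
0.03 26 [ 0.421 -0.361] [ 0.498 -0.341]
0.04 83 [ 0.421 -0.377] [ 0.5   -0.326]
0.05 23 [ 0.422 -0.369] [ 0.494 -0.342]
0.06 20 [ 0.45  -0.377] [ 0.472 -0.343]
0.07 21 [ 0.453 -0.374] [ 0.472 -0.344]
0.08 14 [ 0.453 -0.374] [ 0.47  -0.343]
0.09 23 [ 0.452 -0.37 ] [ 0.473 -0.342]
0.1 19 [ 0.453 -0.37 ] [ 0.471 -0.341]
0.11 10 [ 0.467 -0.369] [ 0.472 -0.341]
0.12 9 [ 0.465 -0.364] [ 0.471 -0.344]
0.13 5 [ 0.465 -0.361] [ 0.472 -0.349]
0.14 0
```

The depth (wrist and side) puts the real fingertips at z≈0.053 while the reported TCP z is 0.024. So the tips sit about 29 mm higher than reported, and the jaws shut above the block without touching it. I'll go by the measured tips: reopen, go down 2.8 cm more, and watch the force.

```bash
python3 -c "
from rig import r; print(r.grip_point_offset)"
python3 -m jog '[[[0,0,0],[0,0,0],0.2],[[0,0,0],[0,0,0],0.2],[[0,0,0],[0,0,0],0.2],[[0,0,0],[0,0,0],0.2],[[0,0,0.8],[0,0,0],0.2],[[0,0,0.7],[0,0,0],0.2],[[0,0,0.3],[0,0,0],0.2],[[0,0,0],[0,0,0],0.2]]' 45
python3 -m jog '[[[0,0,0.5],[0,0,0],0.2],[[0,0,0.5],[0,0,0],0.2],[[0,0,0],[0,0,0],0.2],[[0,0,0],[0,0,0],1],[[0,0,0],[0,0,0],1],[[0,0,0],[0,0,0],1],[[0,0,0],[0,0,0],1],[[0,0,0],[0,0,0],1],[[0,0,0],[0,0,0],1]]' 45
```

```text
0.0188
clock: 6.72
tool_pos: [0.4595, -0.3621, 0.0041]
eef_rot: [[0.14, -0.99, -0.002], [-0.99, -0.14, 0.002], [-0.002, 0.002, -1.0]]
contact_force: [0.1, 0.0, 0.1]
gripper_width: 0.0374
clock: 7.47
tool_pos: [0.4606, -0.3633, -0.0044]
eef_rot: [[0.14, -0.99, 0.0], [-0.99, -0.14, -0.001], [0.001, -0.0, -1.0]]
contact_force: [-0.3, -1.8, -1.4]
gripper_width: 0.0181
```

Gripped at 18.1 mm. I'll lift it and carry it over the clear area of the mat near (0.56,-0.06).

```bash
python3 -m jog '[[[0,0,-1],[0,0,0],1],[[0,0,-2],[0,0,0],1],[[0,0,-3],[0,0,0],1],[[0,0,-3],[0,0,0],1],[[-1,-0.5,-1],[0,0,0],1],[[-2,-1,0],[0,0,0],1],[[-3,-1.5,0],[0,0,0],1],[[-3,-1.5,0],[0,0,0],1],[[-3,-1.5,0],[0,0,0],1],[[-3,-1.5,0],[0,0,0],1],[[-3,-1.5,0],[0,0,0],1],[[-3,-1.5,0],[0,0,0],1]]'
python3 -m jog '[[[-3,-1.5,0],[0,0,0],1],[[-2,-1,0],[0,0,0],1],[[-1.5,-0.5,0],[0,0,0],1],[[0,0,0],[0,0,4],1],[[0,0,0],[0,0,4],1],[[0,0,0],[0,0,0],1],[[0,0,0],[0,0,0],1],[[0,0,0],[0,0,0],1]]'
python3 -c "
from h import *
to([.56,-.06,.0],yaw=-90)
snap('side','s3')
c=snap('top','t3'); cv2.imwrite('pics/a3.png',np.hstack([cv2.resize(c['color'][100:250,170:480,::-1],(400,300)),load('s3')['color'][100:400,160:560,::-1]]))
rects(c,(.3,.7,-.25,.25),.004,.012,3)
"
```

```text
clock: 8.47
tool_pos: [0.5337, -0.1371, 0.0944]
eef_rot: [[0.14, -0.99, -0.003], [-0.99, -0.14, 0.002], [-0.003, 0.003, -1.0]]
contact_force: [1.3, -0.1, -6.7]
gripper_width: 0.0178
clock: 9.13
tool_pos: [0.5548, -0.0713, 0.095]
eef_rot: [[0.002, -1.0, -0.002], [-1.0, -0.002, 0.001], [-0.001, 0.002, -1.0]]
contact_force: [0.7, -0.8, -4.8]
gripper_width: 0.0175
t 9.13 pos [ 0.5548 -0.0713  0.095 ] w 0.0175 F [ 0.7 -0.8 -4.8] q [-0.25  0.31  1.67  0.    1.16  1.32]
 shift cm [-1.12 -0.54  9.5 ] turn [0.1  0.05 0.11]
[238, 129, 2, 2, 3] [696.6 213.6] [1.6 4. ] 48.5 z 0.0054
[236, 130, 3, 4, 7] [691.1 218.2] [8.6 5.7] 2.5 z 0.005
[279, 130, 3, 5, 11] [692.7  98.4] [12.1  5.5] 0.7 z 0.0051
[295, 130, 2, 2, 3] [697.3  54.6] [1.8 3.9] 45.0 z 0.0055
[289, 131, 2, 3, 4] [692.8  71.3] [7.2 2.8] 12.3 z 0.0053
[299, 131, 4, 8, 15] [686.8  39.5] [ 7.9 21.6] 69.9 z 0.0056
[258, 132, 4, 4, 7] [686.8 154.9] [ 3.3 11.7] 56.6 z 0.0051
[285, 132, 1, 3, 3] [689.9  84.4] [6.3 0.1] 2.3 z 0.0054
[256, 133, 2, 2, 3] [687.6 163.1] [4.5 1.9] 43.4 z 0.0055
[305, 133, 2, 2, 3] [690.8  27.8] [1.9 4.1] 47.6 z 0.0
[... 15029 characters left out ...]
7
[272, 225, 3, 2, 4] [430.7 109.9] [5.4 2.6] 88.1 z 0.0047
[281, 225, 4, 2, 5] [431.3  84.3] [2.8 8.1] 2.0 z 0.0055
[403, 225, 1, 6, 6] [ 431.3 -242.5] [13.5  1.1] 0.1 z 0.0091
[237, 227, 1, 3, 3] [422.3 206.5] [5.6 0.2] 6.9 z 0.0047
[246, 227, 3, 2, 4] [424.1 179.5] [2.3 5.6] 48.2 z 0.0061
[274, 227, 3, 3, 5] [423.2 103.5] [4.7 6. ] 65.1 z 0.0049
[234, 228, 2, 2, 4] [421.  213.3] [2.7 2.6] 1.7 z 0.0047
[242, 228, 2, 2, 3] [420.7 191.2] [1.9 3.7] 48.3 z 0.0042
[251, 228, 2, 3, 4] [420.5 168.9] [3.9 3.8] 44.8 z 0.005
[256, 229, 3, 2, 5] [419.4 152.8] [2.7 5.5] 0.5 z 0.0045
[403, 232, 2, 4, 5] [ 415.5 -244.5] [8.5 1.4] 11.9 z 0.0099
[404, 237, 2, 7, 8] [ 398.  -247.4] [16.4  1.2] 9.4 z 0.0082
```

View pics/a3.png

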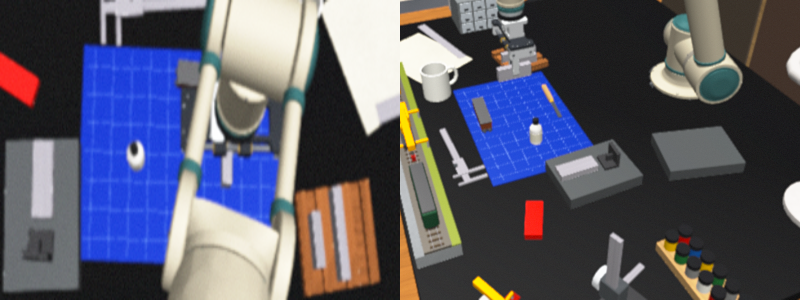

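The block is held lengthways, with its end at about (228,165) in the left crop, over clear mat. I'll tilt it 40° about its long axis, past its 24° tipping angle, and then lower its edge to the mat.

```bash
python3 -m jog '[[[0,0,0],[0,-5,0],1],[[0,0,0],[0,-5,0],1],[[0,0,0],[0,-5,0],1],[[0,0,0],[0,-5,0],1],[[0,0,0],[0,-5,0],1],[[0,0,0],[0,-5,0],1],[[0,0,0],[0,-5,0],1],[[0,0,0],[0,-5,0],1],[[0,0,0],[0,0,0],1],[[0,0,0],[0,0,0],1]]'
python3 -c "
from h import *
to([.555,-.06,.005]); snap('top','t4')
c=snap('wrist','w4')
rects(c,(.45,.65,-.25,.05),.07,.2,400)"
```

```text
clock: 10.07
tool_pos: [0.5557, -0.074, 0.094]
eef_rot: [[-0.002, -1.0, 0.0], [-0.768, 0.002, 0.641], [-0.641, 0.001, -0.768]]
contact_force: [-0.3, 0.8, -5.6]
gripper_width: 0.0178
t 10.07 pos [ 0.5557 -0.074   0.094 ] w 0.0178 F [-0.3  0.8 -5.6] q [-0.66  0.53  1.58  0.53  1.51  0.75]
 shift cm [4.63 0.06 7.73] turn 
[273, 164, 367, 236, 34294] [ 567.8 -149.5] [ 79.5 146.7] 0.1 z 0.1667
```

```bash
python3 -m jog '[[[1.3,0,1.5],[0,0,0],1],[[1.3,0,1.5],[0,0,0],1],[[1.3,0,1.5],[0,0,0],1],[[0.64,0,0.77],[0,0,0],1],[[0.32,0,0.38],[0,0,0],1],[[0.2,0,0.23],[0,0,0],1],[[0,0,0],[0,0,0],1],[[0,0,0],[0,0,0],1]]'
python3 -m jog '[[[0.13,0,0.15],[0,0,0],1],[[0,0,0],[0,0,0],1],[[0,0,0],[0,0,0],1]]'
python3 -m jog '[[[0.13,0,0.15],[0,0,0],1],[[0,0,0],[0,0,0],1],[[0,0,0],[0,0,0],1]]'
python3 -c "
from h import *
snap('side','s5'); c=load('s5'); cv2.imwrite('pics/s5.png',cv2.resize(c['color'][130:290,210:370,::-1],(600,600),interpolation=2))"
```

```text
clock: 10.83
tool_pos: [0.5563, -0.0727, 0.019]
eef_rot: [[0.002, -1.0, 0.001], [-0.767, -0.001, 0.642], [-0.642, -0.002, -0.767]]
contact_force: [-0.2, 0.1, -4.6]
gripper_width: 0.0174
clock: 11.08
tool_pos: [0.5559, -0.073, 0.0165]
eef_rot: [[0.001, -1.0, 0.0], [-0.766, -0.0, 0.643], [-0.643, -0.001, -0.766]]
contact_force: [0.6, 0.0, -5.6]
gripper_width: 0.0177
clock: 11.33
tool_pos: [0.5556, -0.0728, 0.014]
eef_rot: [[0.0, -1.0, -0.0], [-0.766, -0.0, 0.643], [-0.643, 0.0, -0.766]]
contact_force: [-0.9, -0.4, -5.6]
gripper_width: 0.0172
```

View pics/s5.png

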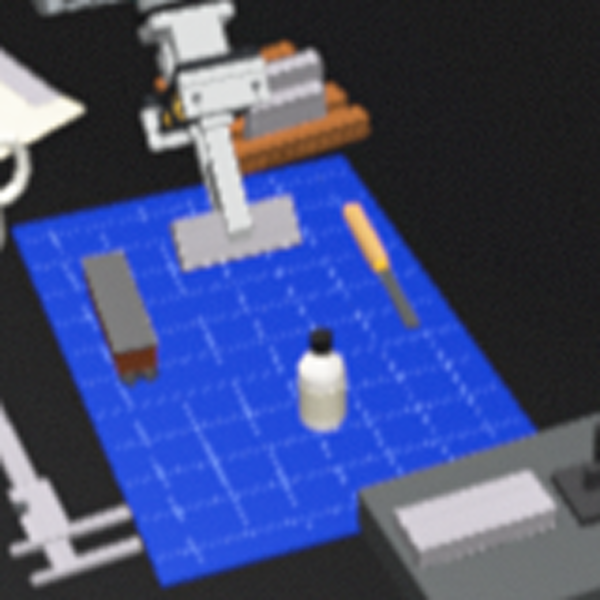

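The block is tilted over the mat at (235,235), finger on its upper face, clear of wagon, glue, file and stand. I'll lower it to contact.

```bash
python3 -m jog '[[[0.26,0,0.3],[0,0,0],1],[[0.26,0,0.3],[0,0,0],1],[[0,0,0],[0,0,0],1],[[0,0,0],[0,0,0],1]]'
for i in 1; do python3 -m jog '[[[0.13,0,0.15],[0,0,0],1],[[0,0,0],[0,0,0],1],[[0,0,0],[0,0,0],1]]';python3 -m jog '[[[0.1,0,0.12],[0,0,0],1],[[0,0,0],[0,0,0],1],[[0,0,0],[0,0,0],1]]' ; done
```

```text
clock: 11.72
tool_pos: [0.5554, -0.0728, 0.0058]
eef_rot: [[-0.0, -1.0, -0.001], [-0.766, -0.0, 0.643], [-0.643, 0.001, -0.766]]
contact_force: [0.1, -0.0, -4.9]
gripper_width: 0.018
clock: 11.97
tool_pos: [0.5557, -0.073, 0.0041]
eef_rot: [[0.0, -1.0, -0.0], [-0.766, -0.001, 0.643], [-0.643, 0.0, -0.766]]
contact_force: [-0.3, 0.4, -5.1]
gripper_width: 0.018
clock: 12.22
tool_pos: [0.5557, -0.073, 0.0026]
eef_rot: [[0.0, -1.0, -0.0], [-0.766, -0.001, 0.643], [-0.643, 0.0, -0.766]]
contact_force: [0.2, -0.4, -5.9]
gripper_width: 0.0173
```

```bash
python3 -m jog '[[[0.1,0,0.12],[0,0,0],1],[[0,0,0],[0,0,0],1],[[0,0,0],[0,0,0],1]]'
python3 -m jog '[[[0.1,0,0.12],[0,0,0],1],[[0,0,0],[0,0,0],1],[[0,0,0],[0,0,0],1]]' 
```

```text
clock: 12.47
tool_pos: [0.5556, -0.0729, 0.001]
eef_rot: [[0.0, -1.0, -0.0], [-0.766, -0.001, 0.643], [-0.643, 0.0, -0.766]]
contact_force: [-0.1, 0.3, -5.9]
gripper_width: 0.0177
clock: 12.72
tool_pos: [0.5556, -0.0729, -0.0006]
eef_rot: [[0.0, -1.0, -0.0], [-0.766, -0.001, 0.643], [-0.643, 0.0, -0.766]]
contact_force: [-0.2, -0.5, -5.9]
gripper_width: 0.0177
```

```bash
python3 -m jog '[[[0.08,0,0.1],[0,0,0],1],[[0,0,0],[0,0,0],1],[[0,0,0],[0,0,0],1]]'
python3 -m jog '[[[0.08,0,0.1],[0,0,0],1],[[0,0,0],[0,0,0],1],[[0,0,0],[0,0,0],1]]' 
```

```text
clock: 12.97
tool_pos: [0.5558, -0.0729, -0.0009]
eef_rot: [[0.001, -1.0, 0.0], [-0.766, -0.001, 0.643], [-0.643, -0.001, -0.766]]
contact_force: [-0.4, -2.3, 1.1]
gripper_width: 0.0178
clock: 13.22
tool_pos: [0.5558, -0.0729, -0.001]
eef_rot: [[0.001, -1.0, 0.0], [-0.765, -0.001, 0.644], [-0.644, -0.001, -0.765]]
contact_force: [-1.6, -3.6, 7.4]
gripper_width: 0.0177
```

Contact came at the predicted height. I'll open a little and draw back along the fingers so the block tips flat.

```bash
python3 -m jog '[[[0,0,0],[0,0,0],0.5],[[0,0,0],[0,0,0],0.4],[[0,0,0],[0,0,0],0.4],[[0,0,-0.7],[0,0,0],0.4],[[0,0,-1],[0,0,0],0.4],[[0,0,-1.5],[0,0,0],0.4],[[0,0,-2],[0,0,0],0.4],[[0,0,-2],[0,0,0],0.4],[[0,0,-2],[0,0,0],0.4],[[0,0,-1],[0,0,0],0.4],[[0,0,0],[0,0,0],0.4]]'
python3 -c "
from h import *
c=snap('wrist','w6')
rects(c,(.45,.65,-.2,.05),.015,.06,300)
c=snap('side','s6')
rects(c,(.49,.62,-.2,.05),.015,.06,50)"
```

```text
clock: 14.13
tool_pos: [0.557, -0.1406, 0.0769]
eef_rot: [[0.002, -1.0, 0.003], [-0.768, 0.001, 0.641], [-0.641, -0.004, -0.768]]
contact_force: [0.3, -0.6, -0.6]
gripper_width: 0.0284
[316, 152, 40, 107, 3543] [ 557.2 -108.5] [ 40.8 100. ] 89.7 z 0.0213
[256, 188, 33, 14, 200] [ 557.1 -102.4] [100.6  45.5] 0.6 z 0.0173
```

The block lies flat: centre (0.557,-0.1085), 100×40.8 mm, top z 0.021, yaw −0.3°. I'll bring the tool upright and move over it.

```bash
python3 -m jog '[[[0,0,0],[0,5,0],-0.5],[[0,0,0],[0,5,0],-0.5],[[0,0,0],[0,5,0],-0.5],[[0,0,0],[0,5,0],-0.5],[[0,0,0],[0,5,0],-0.5],[[0,0,0],[0,5,0],-0.5],[[0,0,0],[0,5,0],-0.5],[[0,0,0],[0,5,0],-0.5],[[-1.6,0,0],[0,0,0],-0.5],[[-1.6,0,0],[0,0,0],-0.5],[[0,0,0],[0,0,0],-0.5],[[0,0,0],[0,0,0],-0.5]]'
python3 -c "
from h import *
c=snap('wrist','w7')
rects(c,(.45,.65,-.2,.05),.015,.03,300)
to([.556,-.1085,-.024],yaw=-90.3)"
```

```text
clock: 15.23
tool_pos: [0.5546, -0.1052, 0.0742]
eef_rot: [[0.003, -1.0, -0.002], [-1.0, -0.003, 0.001], [-0.001, 0.002, -1.0]]
contact_force: [0.1, -0.4, -0.1]
gripper_width: 0.0704
[300, 151, 47, 107, 4703] [ 557.  -107.7] [ 40.1 100.3] 90.0 z 0.0215
t 15.28 pos [ 0.555  -0.1062  0.0743] w 0.0707 F [1.1 0.2 0.3] q [-0.31  0.34  1.69 -0.    1.11  1.26]
 shift cm [ 0.23 -0.11  9.83] turn [0.09 0.01 0.4 ]
```

```bash
python3 -m jog '[[[0.15,-0.1,2],[0,0,0],-0.5],[[0,0,2],[0,0,0],-0.5],[[0,0,2],[0,0,0],-0.5],[[0,0,2],[0,0,0],-0.5],[[0,0,1],[0,0,0],-0.5],[[0,0,0.6],[0,0,0],-0.5],[[0,0,0],[0,0,0],-0.5],[[0,0,0],[0,0,0],-0.5]]'
python3 -m jog '[[[0,0,0],[0,0,0],0],[[0,0,0],[0,0,0],1],[[0,0,0],[0,0,0],1],[[0,0,0],[0,0,0],1],[[0,0,0],[0,0,0],1],[[0,0,0],[0,0,0],1],[[0,0,0],[0,0,0],1],[[0,0,0],[0,0,0],1]]' 40
```

```text
clock: 15.95
tool_pos: [0.5572, -0.1089, -0.0206]
eef_rot: [[-0.0, -1.0, 0.001], [-1.0, 0.0, -0.0], [0.0, -0.001, -1.0]]
contact_force: [-0.3, 0.0, 0.0]
gripper_width: 0.0705
clock: 16.62
tool_pos: [0.5568, -0.108, -0.0208]
eef_rot: [[0.001, -1.0, 0.0], [-1.0, -0.001, -0.0], [0.0, -0.0, -1.0]]
contact_force: [0.1, -0.6, 1.8]
gripper_width: 0.0399
```

Gripped at 39.9 mm by the narrow long sides. I'll lift and stop at (0.40,0.29) so the wrist camera can see the base block ahead.

```bash
python3 -m jog '[[[0,0,-1],[0,0,0],1],[[0,0,-2],[0,0,0],1],[[0,0,-3.5],[0,0,0],1],[[0,0,-4],[0,0,0],1],[[0,0,-3],[0,0,0],1],[[-1.5,0.6,-1],[0,0,0],1],[[-3,1.2,0],[0,0,0],1],[[-3.5,1.4,0],[0,0,0],1],[[-3.5,1.4,0],[0,0,0],1],[[-3.5,1.4,0],[0,0,0],1],[[-3.5,1.4,0],[0,0,0],1],[[-3.5,1.4,0],[0,0,0],1]]'
python3 -m jog '[[[-3.5,1.4,0],[0,0,0],1],[[-3.5,1.4,0],[0,0,0],1],[[-3.5,1.4,0],[0,0,0],1],[[-3.5,1.4,0],[0,0,0],1],[[-2,0.8,0],[0,0,0],1],[[-1,0.4,0],[0,0,0],1],[[0,0,0],[0,0,0],1],[[0,0,0],[0,0,0],1],[[0,0,0],[0,0,0],1]]'
python3 -c "
from h import *
c=snap('wrist','w8')
rects(c,(.4,.65,.2,.4),.052,.064,200)
rects(c,(.4,.65,.2,.4),.034,.046,800)
rects(c,(.3,.55,.2,.4),.09,.20,300)
to([.578,.29,.1],yaw=-89)"
```

```text
clock: 17.62
tool_pos: [0.4654, 0.1138, 0.123]
eef_rot: [[0.0, -1.0, -0.003], [-1.0, -0.0, 0.0], [-0.0, 0.003, -1.0]]
contact_force: [0.4, 0.2, -5.1]
gripper_width: 0.0399
clock: 18.37
tool_pos: [0.4002, 0.2808, 0.1236]
eef_rot: [[0.0, -1.0, -0.001], [-1.0, -0.0, -0.001], [0.001, 0.001, -1.0]]
contact_force: [-0.0, -0.4, -6.6]
gripper_width: 0.0398
[279, 1, 52, 130, 6094] [519.9 292.7] [100.4  40.2] 1.3 z 0.0584
[209, 0, 175, 202, 22229] [486.9 297.7] [178.1 150.9] 2.1 z 0.0404
[254, 168, 132, 139, 11411] [407.9 281.2] [85.9 64. ] 0.7 z 0.166
t 18.42 pos [0.4005 0.2806 0.1237] w 0.0401 F [ 0.  -1.5 -5.7] q [ 0.47  0.19  1.77 -0.    1.18  2.04]
 shift cm [ -0.95 -17.75   2.36] turn [ 0.04 -0.06 -1.04]
```

View pics/w8.png

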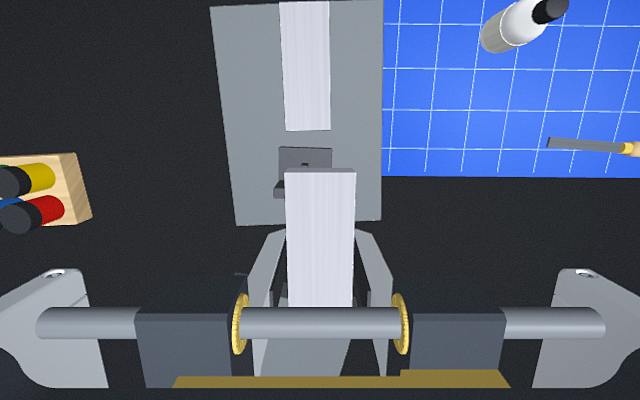

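The held block is at (320,240), the base block at (305,65) and the angle plate at (305,170). I'll measure the held block's own offset from the TCP in this same camera.

```bash
python3 -c "
from h import *
c=load('w8'); w=cloud(c); 
m=np.zeros((400,640),bool); m[168:228,270:370]=True
m&=(w[...,2]>.155)&(w[...,2]<.175); q=w[m]
R=cv2.minAreaRect((q[:,:2]*1000).astype(np.float32)); print(R, np.median(q[:,2]), q[:,0].max())
for v in (180,195,210,222):
    k=np.where(m[v])[0]; print(v,k[0],k[-1],w[v,k[0]].round(4),w[v,k[-1]].round(4))
k=m&(abs(w[...,1]-.281)<.012); 
for u in (300,320,340):
    z=np.where(m[:,u])[0]; print(u,z[0],w[z[0],u].round(4))
"
```

```text
((434.27203369140625, 281.2262268066406), (33.10405731201172, 40.204063415527344), 0.3248823583126068) 0.16578746169527753 0.45079324760073564
180 284 355 [0.4462 0.3009 0.166 ] [0.4458 0.2613 0.1646]
195 285 354 [0.4375 0.3006 0.1659] [0.4378 0.2619 0.167 ]
210 285 354 [0.4286 0.301  0.1655] [0.4286 0.2615 0.1658]
222 286 353 [0.4216 0.3005 0.1663] [0.4216 0.2619 0.1665]
300 170 [0.4507 0.2923 0.1596]
320 170 [0.4507 0.2809 0.1593]
340 170 [0.4506 0.2694 0.1588]
```

Held block: centre at TCP +(0.2,0.6) mm, yaw about 0. Base block: (0.5199,0.2927), yaw 1.3°, 100.4×40.2 mm, top 0.0584. Its free end is +x. I'll start with a 62 mm overlap offset, so the TCP goes to (0.582,0.2935), staying high until there.

```bash
python3 -m jog '[[[-0.1,-1.5,0],[0,0,-1.3],1],[[-0.2,-2.5,0],[0,0,0],1],[[-0.2,-3,0],[0,0,0],1],[[-0.2,-3,0],[0,0,0],1],[[-0.1,-3,0],[0,0,0],1],[[0,-2.5,0],[0,0,0],1],[[0,-1.5,0],[0,0,0],1],[[0,-1,0],[0,0,0],1],[[0,0,0],[0,0,0],1],[[0,0,0],[0,0,0],1],[[0,0,0],[0,0,0],1]]'
python3 -c "
from h import *
to([.5817,.2934,.040],yaw=-88.7)"
```

```text
clock: 19.33
tool_pos: [0.5787, 0.2931, 0.1238]
eef_rot: [[0.023, -1.0, -0.002], [-1.0, -0.023, -0.0], [0.0, 0.002, -1.0]]
contact_force: [0.6, -0.1, -4.8]
gripper_width: 0.0399
t 19.33 pos [0.5787 0.2931 0.1238] w 0.0399 F [ 0.6 -0.1 -4.8] q [0.36 0.42 1.43 0.   1.3  1.91]
 shift cm [-0.03 -0.32  8.38] turn [ 0.14 -0.02  0.  ]
```

```bash
python3 -m jog '[[[0,-0.3,2],[0,0,0],1],[[0,0,2.5],[0,0,0],1],[[0,0,2],[0,0,0],1],[[0,0,1],[0,0,0],1],[[0,0,0.4],[0,0,0],1],[[0,0,0],[0,0,0],1],[[0,0,0],[0,0,0],1],[[0,0,0],[0,0,0],1]]'
python3 -m jog '[[[0,0,0.1],[0,0,0],1],[[0,0,0.1],[0,0,0],1],[[0,0,0.1],[0,0,0],1],[[0,0,0],[0,0,0],1],[[0,0,0],[0,0,0],1]]'
python3 -c "
from h import *
to([.5817,.2934,.0342],yaw=-88.7)
c=snap('side','s9'); cv2.imwrite('pics/s9.png',cv2.resize(c['color'][220:320,260:420,::-1],(800,500),interpolation=2))
c=snap('top','t9');"
```

```text
clock: 20.0
tool_pos: [0.5844, 0.2944, 0.0468]
eef_rot: [[0.023, -1.0, 0.003], [-1.0, -0.023, 0.001], [-0.001, -0.003, -1.0]]
contact_force: [0.4, 0.7, -5.3]
gripper_width: 0.0393
clock: 20.42
tool_pos: [0.5833, 0.2938, 0.0421]
eef_rot: [[0.023, -1.0, 0.0], [-1.0, -0.023, 0.0], [-0.0, -0.0, -1.0]]
contact_force: [0.0, 0.3, -4.9]
gripper_width: 0.0393
t 20.42 pos [0.5833 0.2938 0.0421] w 0.0393 F [ 0.   0.3 -4.9] q [0.36 0.49 1.53 0.   1.13 1.91]
 shift cm [0.04 0.16 0.79] turn [-0.    0.    0.03]
```

View pics/s9.png

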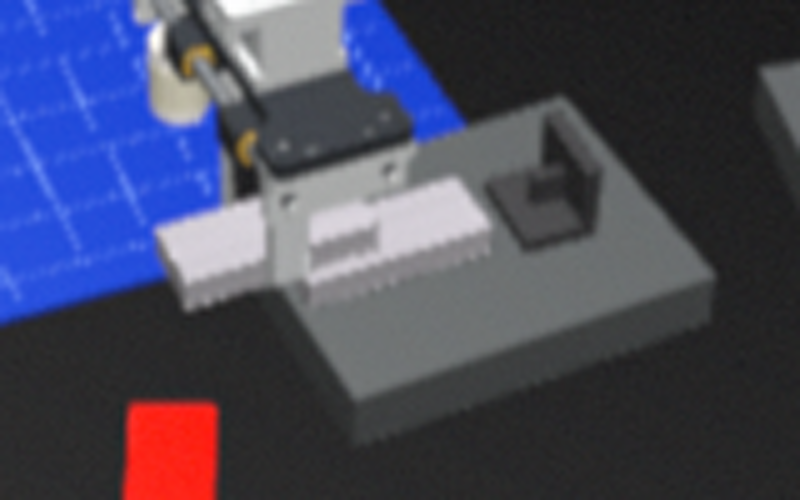

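The block hangs level, its end at (380,235) over the base's free end. The gripper is clear of angle plate and bottle. I'll lower in small steps to contact.

```bash
python3 -m jog '[[[0,0,0.15],[0,0,0],1],[[0,0,0.15],[0,0,0],1],[[0,0,0.15],[0,0,0],1],[[0,0,0],[0,0,0],1],[[0,0,0],[0,0,0],1]]' | grep -E 'pos|force'
python3 -m jog '[[[0,0,0.1],[0,0,0],1],[[0,0,0.1],[0,0,0],1],[[0,0,0],[0,0,0],1],[[0,0,0],[0,0,0],1]]'| grep -E 'pos|force'
python3 -m jog '[[[0,0,0.07],[0,0,0],1],[[0,0,0],[0,0,0],1],[[0,0,0],[0,0,0],1]]'| grep -E 'pos|force'
```

```text
tool_pos: [0.5831, 0.2938, 0.0374]
contact_force: [-0.1, -0.4, -5.2]
tool_pos: [0.5832, 0.2938, 0.0355]
contact_force: [0.4, -0.7, -6.3]
tool_pos: [0.5833, 0.2938, 0.0349]
contact_force: [-0.1, 0.5, -5.7]
```

```bash
for i in 1; do python3 -m jog '[[[0,0,0.05],[0,0,0],1],[[0,0,0],[0,0,0],1],[[0,0,0],[0,0,0],1]]'| grep -E 'pos|force|rot'
python3 -m jog '[[[0,0,0.05],[0,0,0],1],[[0,0,0],[0,0,0],1],[[0,0,0],[0,0,0],1]]'| grep -E 'pos|force|rot'
python3 -m jog '[[[0,0,0.05],[0,0,0],1],[[0,0,0],[0,0,0],1],[[0,0,0],[0,0,0],1]]'| grep -E 'pos|force|rot'; done
```

```text
tool_pos: [0.5833, 0.2938, 0.0344]
eef_rot: [[0.023, -1.0, -0.0], [-1.0, -0.023, 0.0], [-0.0, 0.0, -1.0]]
contact_force: [0.6, -0.0, -6.1]
tool_pos: [0.5834, 0.2939, 0.0342]
eef_rot: [[0.023, -1.0, 0.0], [-1.0, -0.023, 0.0], [-0.0, -0.0, -1.0]]
contact_force: [-0.2, 0.2, -3.3]
tool_pos: [0.5834, 0.2939, 0.0341]
eef_rot: [[0.023, -1.0, 0.001], [-1.0, -0.023, 0.0], [-0.0, -0.001, -1.0]]
contact_force: [-0.7, -0.2, 0.6]
```

Contact at 6 N, at the predicted height. I'll add a touch of pressure and slide lengthways, stopping about 10 mm short to check.

```bash
python3 -m jog '[[[0,0,0.04],[0,0,0],1],[[0,0,0],[0,0,0],1],[[0,0.2,0],[0,0,0],1],[[0,0.4,0],[0,0,0],1],[[0,0.4,0],[0,0,0],1],[[0,0.4,0],[0,0,0],1],[[0,0.4,0],[0,0,0],1],[[0,0.4,0],[0,0,0],1]]'| grep -E 'pos|force|rot'
python3 -m jog '[[[0,0.4,0],[0,0,0],1],[[0,0.4,0],[0,0,0],1],[[0,0.4,0],[0,0,0],1],[[0,0.4,0],[0,0,0],1],[[0,0.4,0],[0,0,0],1],[[0,0.4,0],[0,0,0],1],[[0,0.4,0],[0,0,0],1],[[0,0.3,0],[0,0,0],1],[[0,0,0],[0,0,0],1],[[0,0,0],[0,0,0],1],[[0,0,0],[0,0,0],1]]'| grep -E 'clock|pos|force|rot|wid'
python3 -c "
from h import *
to([.5197,.2921,.0342],yaw=-88.7)
c=snap('top','t10'); s=snap('side','s10')
o=np.hstack([cv2.resize(c['color'][160:250,165:240,::-1],(400,480),interpolation=2),cv2.resize(s['color'][240:300,300:350,::-1],(400,480),interpolation=2)])
cv2.imwrite('pics/a10.png',o)"
```

```text
tool_pos: [0.5649, 0.2943, 0.0342]
eef_rot: [[0.023, -1.0, 0.008], [-1.0, -0.023, 0.002], [-0.002, -0.008, -1.0]]
contact_force: [5.3, 0.0, 1.8]
clock: 23.85
tool_pos: [0.5329, 0.2937, 0.0342]
eef_rot: [[0.023, -1.0, 0.005], [-1.0, -0.023, 0.002], [-0.002, -0.005, -1.0]]
contact_force: [4.9, 1.7, 5.6]
gripper_width: 0.0396
t 23.85 pos [0.5329 0.2937 0.0342] w 0.0396 F [4.9 1.7 5.6] q [0.39 0.43 1.65 0.   1.05 1.94]
 shift cm [ 0.13  1.32 -0.  ] turn [-0.31  0.12  0.03]
```

View pics/a10.png

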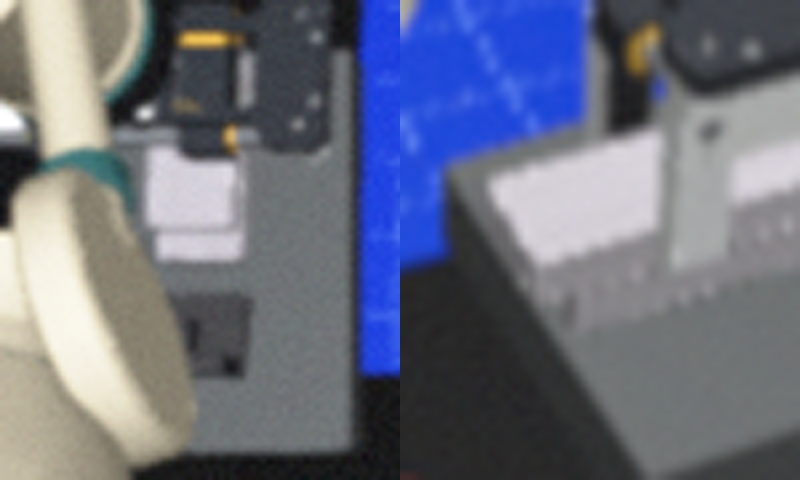

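Left: the upper block's end is at (195,228) and the base shows another ~30 px below it. The sideways shift seen is about the expected 2 px parallax. I'll measure crossways in depth, then finish.

```bash
cat > m.py <<'E'
from h import *
def strip(c,zl,zh,x0,x1,y0=.255,y1=.335):
    w=cloud(c); m=(w[...,0]>x0)&(w[...,0]<x1)&(w[...,2]>zl)&(w[...,2]<zh)&(w[...,1]>y0)&(w[...,1]<y1)
    q=w[m]; R=cv2.minAreaRect((q[:,:2]*1000).astype(np.float32)); return m.sum(),np.round(R[0],1),np.round(R[1],1),round(R[2],1)
E
python3 -c "
from m import *
for f in ('t10','s10'):
    c=load(f); print(f,'base',strip(c,.052,.064,.455,.60),'top',strip(c,.070,.084,.455,.60))
print('start',strip(load('top0'),.052,.064,.455,.60),strip(load('side0'),.052,.064,.455,.60))"
python3 -m jog '[[[0.04,0.3,0],[0,0,0],1],[[0.03,0.3,0],[0,0,0],1],[[0.03,0.3,0],[0,0,0],1],[[0,0.2,0],[0,0,0],1],[[0,0.2,0],[0,0,0],1],[[0,0,0],[0,0,0],1],[[0,0,0],[0,0,0],1],[[0,0,0],[0,0,0],1]]'| grep -E 'clock|pos|force|rot|wid'
python3 -c "
from m import *
for n in ('top','side','wrist'):
    c=snap(n,n[0]+'11'); print(n,'base',strip(c,.052,.064,.455,.60),'top',strip(c,.070,.084,.455,.60))
to([.5197,.2921,.0342],yaw=-88.7)
o=np.hstack([cv2.resize(load('s11')['color'][240:300,300:380,::-1],(800,600),interpolation=2)])
cv2.imwrite('pics/a11.png',o)"
```

```text
t10 base (np.int64(123), array([517.5, 288.2]), array([38.6, 98.5]), 89.6) top (np.int64(228), array([525.2, 290.8]), array([87.4, 40. ]), 0.7)
s10 base (np.int64(134), array([526.7, 303.8]), array([113.4,  43.1]), 0.1) top (np.int64(368), array([533.2, 299.2]), array([ 65.1, 103.3]), 71.7)
start (np.int64(603), array([517.9, 289.6]), array([98.4, 40.9]), 1.1) (np.int64(447), array([519.5, 295.2]), array([100.7,  45.6]), 1.9)
clock: 24.62
tool_pos: [0.5202, 0.2921, 0.0342]
eef_rot: [[0.023, -1.0, 0.006], [-1.0, -0.023, 0.002], [-0.002, -0.006, -1.0]]
contact_force: [4.5, 0.7, 4.9]
gripper_width: 0.0395
top base (np.int64(40), array([508.1, 272.6]), array([34.8, 99.2]), 68.4) top (np.int64(215), array([487. , 288.7]), array([41. , 36.2]), 89.8)
side base (np.int64(133), array([526.1, 311.8]), array([ 37.6, 104.1]), 71.3) top (np.int64(359), array([520.3, 295.8]), array([100.9,  63.3]), 1.4)
wrist base (np.int64(158), array([550.4, 293.1]), array([40.2, 53.5]), 1.1) top (np.int64(9661), array([527.5, 292.8]), array([85.9, 63.8]), 1.2)
t 24.77 pos [0.5201 0.2921 0.0342] w 0.0398 F [5.8 0.5 5.4] q [ 0.4   0.42  1.68 -0.    1.04  1.94]
 shift cm [ 0.    0.04 -0.  ] turn [-0.31  0.1   0.04]
```

View pics/a11.png

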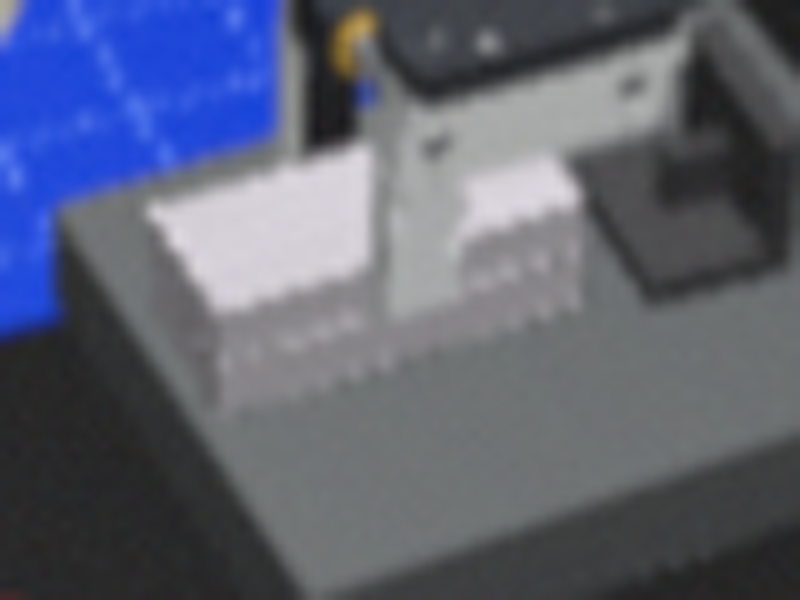

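The blocks look flush at both ends, at (215,360) and (578,250), and the upper one's corners line up. I'll ease the pressure, open, rise, and back off to check with the wrist camera.

```bash
python3 -m jog '[[[0,0.03,-0.08],[0,0,0],1],[[0,0,0],[0,0,0],1],[[0,0,0],[0,0,0],0.1],[[0,0,0],[0,0,0],0],[[0,0,0],[0,0,0],-0.3],[[0,0,0],[0,0,0],-0.5],[[0,0,0],[0,0,0],-0.5],[[0,0,-1],[0,0,0],-0.5],[[0,0,-2],[0,0,0],-0.5],[[0,0,-3],[0,0,0],-0.5],[[0,0,-3],[0,0,0],-0.5],[[0,0,-2],[0,0,0],-0.5]]'| grep -E 'clock|pos|force|wid'
python3 -m jog '[[[0,3,-2],[0,0,0],-0.5],[[0,3,0],[0,0,0],-0.5],[[0,3,0],[0,0,0],-0.5],[[0,2,0],[0,0,0],-0.5],[[0,1,0],[0,0,0],-0.5],[[0,0,0],[0,0,0],-0.5],[[0,0,0],[0,0,0],-0.5],[[0,0,0],[0,0,0],-0.5]]'| grep -E 'clock|pos'
python3 -c "
from m import *
for n in ('top','side','wrist'):
    c=snap(n,n[0]+'12'); print(n,'base',strip(c,.052,.064,.455,.60),'top',strip(c,.070,.084,.455,.60))
w=load('w12')['color'][:,:,::-1]; s=load('s12')['color'][230:310,290:390,::-1]
cv2.imwrite('pics/a12.png',np.hstack([cv2.resize(w[0:200,230:390],(400,500),interpolation=2),cv2.resize(s,(400,500),interpolation=2)]))"
```

```text
clock: 25.77
tool_pos: [0.5178, 0.2917, 0.1473]
contact_force: [-0.0, -0.2, 0.1]
gripper_width: 0.0705
clock: 26.43
tool_pos: [0.3986, 0.2888, 0.1641]
top base (np.int64(37), array([517.6, 269.9]), array([96.9,  1.7]), 1.5) top (np.int64(633), array([516.1, 289.2]), array([98.7, 40.9]), 1.2)
side base (np.int64(162), array([524.2, 311.2]), array([ 36. , 106.9]), 72.2) top (np.int64(449), array([518.2, 295.2]), array([100.5,  44.2]), 1.2)
wrist base (np.int64(0), array([0., 0.]), array([0., 0.]), 0.0) top (np.int64(5182), array([518.5, 292. ]), array([100.2,  40. ]), 1.3)
```

The viewer limit is reached, so I'll check numerically. I'll compare the base and upper block faces that the wrist and side cameras see, in the same camera.

```bash
python3 -c "
from m import *
a=np.radians(1.25); ux=np.array([np.cos(a),np.sin(a)]); uy=np.array([-ux[1],ux[0]])
for f,cc in (('w12',(.5185,.292)),('s12',(.5182,.2935)),('t12',(.5161,.2892))):
    w=cloud(load(f)); d=w[...,:2]-np.array(cc); X=d@ux*1000; Y=d@uy*1000; Z=w[...,2]*1000
    for nm,m0 in (('-x end',(X<-42)&(X>-58)&(abs(Y)<16)),('+x end',(X>42)&(X<58)&(abs(Y)<16)),('+y side',(Y>14)&(Y<28)&(abs(X)<42)),('-y side',(Y<-14)&(Y>-28)&(abs(X)<42))):
        A=X if 'x' in nm else Y
        out=[]
        for z0,z1 in ((44,54),(62,72)):
            m=m0&(Z>z0)&(Z<z1); out.append((int(m.sum()),round(float(np.median(A[m])),2) if m.sum() else None))
        print(f,nm,'base',out[0],'upper',out[1])
"

```

```text
w12 -x end base (0, None) upper (0, None)
w12 +x end base (0, None) upper (0, None)
w12 +y side base (0, None) upper (0, None)
w12 -y side base (0, None) upper (0, None)
s12 -x end base (1, -46.16) upper (13, -45.62)
s12 +x end base (17, 50.89) upper (27, 48.96)
s12 +y side base (93, 20.37) upper (103, 19.49)
s12 -y side base (0, None) upper (20, -17.6)
t12 -x end base (0, None) upper (2, -48.7)
t12 +x end base (0, None) upper (0, None)
t12 +y side base (0, None) upper (1, 16.66)
t12 -y side base (37, -19.04) upper (33, -19.51)
```

All three cameras agree: the upper block sits about 1.6 mm too far toward −x and 0.6 mm toward −y. That is inside the 3 mm limit, but there is plenty of time. I'll regrip lightly and slide it 1.6 mm back while it rests on the base.

```bash
python3 -m jog '[[[0,-3,0],[0,0,0],-0.5],[[0,-3.5,0],[0,0,0],-0.5],[[0,-3,0],[0,0,0],-0.5],[[0,-1.5,0],[0,0,0],-0.5],[[0,-0.9,3],[0,0,0],-0.5],[[0,0,3],[0,0,0],-0.5],[[0,0,2.5],[0,0,0],-0.5],[[0,0,2],[0,0,0],-0.5],[[0,0,1],[0,0,0],-0.5],[[0,0,0],[0,0,0],-0.5],[[0,0,0],[0,0,0],-0.5],[[0,0,0],[0,0,0],-0.5]]' 20
python3 -c "
from h import *
to([.518,.2923,.0345],yaw=-88.7)"
```

```text
clock: 27.58
tool_pos: [0.5174, 0.2918, 0.0501]
eef_rot: [[0.023, -1.0, 0.002], [-1.0, -0.023, 0.001], [-0.001, -0.002, -1.0]]
contact_force: [0.4, -0.2, 1.0]
gripper_width: 0.0704
t 27.58 pos [0.5174 0.2918 0.0501] w 0.0704 F [ 0.4 -0.2  1. ] q [0.4  0.4  1.66 0.   1.08 1.94]
 shift cm [-0.05 -0.05  1.56] turn [-0.14  0.06  0.02]
```

```bash
python3 -m jog '[[[-0.05,0,0.8],[0,0,0],-0.5],[[0,0,0.7],[0,0,0],-0.5],[[0,0,0],[0,0,0],-0.2],[[0,0,0],[0,0,0],0],[[0,0,0],[0,0,0],0.1],[[0,0,0],[0,0,0],0.2],[[0,0,0],[0,0,0],0.2],[[0,0,0],[0,0,0],0.2],[[0,0,0],[0,0,0],0.2]]' 20
python3 -m jog '[[[0,-0.04,0],[0,0,0],0.2],[[0,-0.04,0],[0,0,0],0.2],[[0,-0.04,0],[0,0,0],0.2],[[0,-0.04,0],[0,0,0],0.2],[[0,-0.02,0],[0,0,0],0.2],[[0,0,0],[0,0,0],0.2],[[0,0,0],[0,0,0],0.2],[[0,0,0],[0,0,0],0.2]]'
```

```text
clock: 28.33
tool_pos: [0.5162, 0.2918, 0.0341]
eef_rot: [[0.023, -1.0, 0.001], [-1.0, -0.023, 0.0], [-0.0, -0.001, -1.0]]
contact_force: [-0.6, -0.3, 0.6]
gripper_width: 0.0398
clock: 29.0
tool_pos: [0.5161, 0.2918, 0.0341]
eef_rot: [[0.023, -1.0, -0.003], [-1.0, -0.023, -0.0], [0.0, 0.003, -1.0]]
contact_force: [-4.3, -1.0, 6.1]
gripper_width: 0.0398
```

The block hasn't moved: it is held by about 6 N of leftover press. I'll ease that and go on.

```bash
python3 -m jog '[[[0,0,-0.05],[0,0,0],0.2],[[0,0,0],[0,0,0],0.2],[[0,0,0],[0,0,0],0.2],[[0,0,0],[0,0,0],0.2]]'
python3 -m jog '[[[0,-0.03,-0.02],[0,0,0],0.2],[[0,0,0],[0,0,0],0.2],[[0,0,0],[0,0,0],0.2],[[0,0,0],[0,0,0],0.2]]'
```

```text
clock: 29.33
tool_pos: [0.5161, 0.2917, 0.0341]
eef_rot: [[0.023, -1.0, -0.003], [-1.0, -0.023, -0.0], [0.0, 0.003, -1.0]]
contact_force: [-5.3, 0.1, 3.6]
gripper_width: 0.0401
clock: 29.67
tool_pos: [0.5162, 0.2918, 0.0341]
eef_rot: [[0.023, -1.0, -0.004], [-1.0, -0.023, -0.0], [0.0, 0.004, -1.0]]
contact_force: [-5.6, -0.0, 3.2]
gripper_width: 0.0401
```

```bash
python3 -m jog '[[[0,0,-0.04],[0,0,0],0.2],[[0,0,0],[0,0,0],0.2],[[0,0,0],[0,0,0],0.2]]' | grep -E 'pos|force'
python3 -m jog '[[[0,-0.03,0],[0,0,0],0.2],[[0,0,0],[0,0,0],0.2],[[0,0,0],[0,0,0],0.2]]'| grep -E 'pos|force'
python3 -m jog '[[[0,-0.03,0],[0,0,0],0.2],[[0,0,0],[0,0,0],0.2],[[0,0,0],[0,0,0],0.2]]'| grep -E 'pos|force'
```

```text
tool_pos: [0.5181, 0.2916, 0.0341]
contact_force: [-0.9, 0.6, -4.1]
tool_pos: [0.5189, 0.2917, 0.0344]
contact_force: [-0.7, -0.4, -5.5]
tool_pos: [0.5189, 0.2918, 0.0348]
contact_force: [-0.4, -0.7, -6.3]
```

```bash
python3 -m jog '[[[-0.03,0.1,0],[0,0,0],0.2],[[0,0,0],[0,0,0],0.2],[[0,0,0],[0,0,0],0.2],[[0,0,0],[0,0,0],0.2]]' | grep -E 'pos|force'
python3 -m jog '[[[-0.03,0.03,0],[0,0,0],0.2],[[0,0,0],[0,0,0],0.2],[[0,0,0],[0,0,0],0.2],[[0,0,0],[0,0,0],0.2]]' | grep -E 'pos|force|clock'
```

```text
tool_pos: [0.5177, 0.2921, 0.0349]
contact_force: [0.7, 0.4, -5.9]
clock: 31.08
tool_pos: [0.5174, 0.2924, 0.0349]
contact_force: [-0.4, -0.8, -6.1]
```

```bash
python3 -m jog '[[[0,0,0.05],[0,0,0],0.2],[[0,0,0.03],[0,0,0],0.2],[[0,0,0.02],[0,0,0],0.2],[[0,0,0],[0,0,0],0.2],[[0,0,0],[0,0,0],0.2],[[0,0,0],[0,0,0],0.2]]' | grep -E 'pos|force'
python3 -m jog '[[[0,0,0],[0,0,0],0],[[0,0,0],[0,0,0],-0.2],[[0,0,0],[0,0,0],-0.5],[[0,0,0],[0,0,0],-0.5],[[0,0,0],[0,0,0],-0.5],[[0,0,-1],[0,0,0],-0.5],[[0,0,-2],[0,0,0],-0.5],[[0,0,-3],[0,0,0],-0.5],[[0,0,-3],[0,0,0],-0.5],[[0,0,-3],[0,0,0],-0.5],[[0,2,-1],[0,0,0],-0.5],[[0,3,0],[0,0,0],-0.5]]'| grep -E 'clock|pos|force|wid'
python3 -m jog '[[[0,3,0],[0,0,0],-0.5],[[0,3,0],[0,0,0],-0.5],[[0,1,0],[0,0,0],-0.5],[[0,0,0],[0,0,0],-0.5],[[0,0,0],[0,0,0],-0.5],[[0,0,0],[0,0,0],-0.5]]'| grep -E 'clock|pos'
python3 -c "
from m import *
for n in ('top','side','wrist'):
    c=snap(n,n[0]+'13'); print(n,'top',strip(c,.070,.084,.455,.60))
    if n=='top': rects(c,(.25,.6,.1,.5),.078,.1,10); rects(c,(.4,.75,-.24,.225),.008,.12,60); rects(c,(.1,.6,-.5,-.15),.04,.065)
a=np.radians(1.25); ux=np.array([np.cos(a),np.sin(a)]); uy=np.array([-ux[1],ux[0]])
w=cloud(load('s13')); d=w[...,:2]-np.array([.5195,.294]); X=d@ux*1000; Y=d@uy*1000; Z=w[...,2]*1000
for nm,m0,A in (('+x',(X>42)&(X<58)&(abs(Y)<16),X),('+y',(Y>14)&(Y<28)&(abs(X)<42),Y)):
    print(nm,[(int((m0&(Z>l)&(Z<h)).sum()),np.median(A[m0&(Z>l)&(Z<h)]).round(2)) for l,h in ((44,54),(62,72))])
"
```

```text
tool_pos: [0.5174, 0.2924, 0.0341]
contact_force: [-0.1, 0.2, -2.6]
clock: 32.58
tool_pos: [0.4718, 0.2925, 0.1683]
contact_force: [-0.2, 0.2, 0.3]
gripper_width: 0.0703
clock: 33.08
tool_pos: [0.3994, 0.2901, 0.1644]
top top (np.int64(628), array([518.5, 289.9]), array([99.5, 40.8]), 1.4)
[271, 171, 6, 7, 33] [557.2 106.5] [12.6 16.5] 87.5 z 0.0826
[383, 103, 26, 23, 313] [ 729.9 -213. ] [61.7 13.4] 60.6 z 0.0603
[305, 130, 51, 18, 693] [675.5 -41.5] [137.4  48.1] 86.5 z 0.0425
[228, 170, 5, 67, 244] [487.5 223.3] [175.3   7.7] 2.3 z 0.0358
[269, 171, 13, 15, 159] [555.8 105.1] [31.4 32.2] 88.4 z 0.0569
[399, 196, 5, 25, 68] [ 483.6 -236.2] [64.5  8. ] 3.1 z 0.0191
[300, 216, 63, 11, 306] [449.3 -46.3] [167.7  17.2] 84.1 z 0.0143
[427, 193, 15, 48, 367] [ 459.7 -316.7] [124.5  19.6] 7.7 z 0.0478
[411, 206, 12, 29, 217] [ 449.9 -269.9] [74.3 19.3] 7.8 z 0.0477
side top (np.int64(450), array([519.3, 295.4]), array([101.6,  44.1]), 1.2)
wrist top (np.int64(5142), array([519.9, 292.7]), array([99.6, 40.1]), 1.3)
+x [(16, np.float64(49.61)), (25, np.float64(48.39))]
+y [(89, np.float64(20.25)), (92, np.float64(20.19))]
```

```bash
python3 -c "
from m import *
for f in ('side0','s13'): print(f,strip(load(f),.060,.09,.40,.45))
o=r.get_obs(); print(o['clock'],o['contact_force'].round(1))
r.close_job()"
```

```text
side0 (np.int64(143), array([425.5, 298. ]), array([51.4, 25.9]), 88.4)
s13 (np.int64(138), array([426.3, 297.6]), array([53.1, 27.5]), 85.3)
33.2333 [-0.1 -0.2 -0.5]
the job is handed in; nothing more can be done
```

The 100 mm block is wrung onto the plate's base block and released, and the job was handed in at 33.2 s. No verdict is reported.

**What I did:** I took the 100 mm block from the right-hand groove and tipped it flat on the mat. I regripped it by its narrow long sides and set its end on the base's free (+x) end with the centres about 62 mm apart. I then slid it home under light pressure, with about 6 N on first contact and roughly 10 N while sliding.

**Last checks:**
- **Position:** the wrist camera puts the upper block at (519.9, 292.7) mm, yaw 1.3°, the same as the base measured before stacking. The top and side cameras agree with their own earlier base readings to within about 0.6 mm, except for one noisy side-camera comparison of the end faces, which reads about 1.2 mm.
- **Other things:** the other two blocks, glue and file read within about 1 mm of their start, and the angle plate within about 1 mm of its start. The wagon's fitted outline moved about 6 mm in the top view. Its pixel area is the same and the arm was never near it, so I take that as a stray outline point.
- **Not checked:** I did not re-measure the caliper and mug.

**What went wrong or disagreed:**
- **First grasp missed:** the real fingertips sit about 29 mm behind the reported TCP. I measured the offset from depth and worked with it from then on.
- **First release was off:** the block ended about 1.6 mm too far along −x. I regripped it and corrected this; at first it stuck, then overshot by about 1.3 mm. During the correction the block lifted about 0.7 mm off the base, well under the 4 mm hover limit, and was set down again lightly.
- **Last picture not seen:** the viewer's limit of 12 pictures blocked my last view, after the first release, so the checks from then on are numerical only.

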